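# Set out the glaze pot and load the brush

### The arm

A 6-joint arm with a two-finger parallel gripper is mounted at the origin on the work surface. World frame = base frame: x ahead of the robot, y to its left, z up, the work surface at z = 0. Lengths are in mm, angles in rad, forces in N, time in s.
With the tool pointing down it reaches from about 300 to 750 mm from the base axis. Payload 8.5 kg.
Tool frame: the origin (TCP) lies between the finger pads, 19 mm behind the fingertips; this is the grasp point; z points along the fingers, y is the line along which they close (so a half turn about z gives the same grasp; the last joint's range is limited). The gripper opens to 85 mm and grips with 20 to 120 N. Pads are 22 mm wide; open, the fingers measure 114 mm over their backs; the gripper's body (76 mm by 85 mm) begins 54 mm behind the grasp point. The pads swing forward as they close: fully open they stand 13 mm farther back than shut.
Start: joints at [-1.362, 0.381, 1.297, -0, 1.464, -0.215], TCP at [226.167, -501.327, 250.022] pointing down, gripper open.
Joint ranges: [-3.11, 3.11], [-0.89, 2.33], [0.22, 2.48], [-1.42, 4.56], [0.17, 2.85], [-2.88, 2.88]. Speed limits (rad/s): [2.39, 2.39, 3.14, 3.14, 3.14, 3.14].

### API

Orientations are given as a unit quaternion [w, x, y, z].
In Python, from plant import arm, camera, order gives the robot as it stands.
- The arm moves only by the tool play_rows, never from a script. Its argument "commands" is a list of rows, each a list of 7 numbers: the turn, a rotation vector about the tool's x, y, z in rad, then the shift along the tool's x, y, z in cm, then the finger opening in cm, from 0 to 8.54. In form: [[wx, wy, wz, tx, ty, tz, jaw], ...]. A call has 1 to 10 rows; each row is the pose to reach, as a shift and turn from the pose commanded when the call began, along the tool's axes at that moment; what a row does not reach only later rows make up. A row lasts 1/10 s, in which the tool goes at most 50 mm and 8.59 degrees, less where a joint would pass 70% of its speed; a pose out of reach is approached as far as the arm can. A call with a gripper value outside its range is refused whole. The fingers move at their own pace and stop on an object; "squeeze" is the grip in N (left out, the last holds). Time passes only in rows, so rows that repeat a pose let the fingers close. It gives the time, the measured TCP pose, the force, the opening and the grip force at its end, in the units of the state.
- arm.observe(): the state, without advancing time (a new reading comes with each control period).
- camera(name): name is "scene" or "top" or "wrist"; returns a dict with "color" (420x560x3 uint8, red, green, blue), "depth" (420x560 float32, mm along the optical axis (not along the pixel's ray), 0 where there is no reading), "mtx" (3x3 intrinsics, pixels), "R" (3x3) and "t" (3): a world point X has camera coordinates R X + t. Camera axes: x right, y down, z forward; pixel columns grow to the right and rows downward; lengths in mm; the calibration is good to about 2 mm. A picture is of the moment at which its call begins.
- order.job_done(): hands the job in; it is judged then, once.
The state is a dict: "time": time; "joints": joint angles; "qd": joint speeds; "joint_efforts": joint torques, N m; "position": TCP position; "ee_rot": TCP orientation; "force": force on the tool from outside, world axes, zero at the start; "torque": the same for the moment, N m; "width": finger opening in mm; "grip_force": force on a finger pad.
Only numpy, scipy, OpenCV 4.12 (cv2) and the standard library are available. Lean on these libraries where they do the work, as an engineer would, in place of code of your own. Each camera call takes 0.05 s, during which the arm holds its last target. There are 200 camera calls.

### The job

Get ready to glaze: lift the blue pot by its handle out from under the slatted drying rack and set it down gently, upright, in the middle of the round banding wheel, and let go. Then dip the bristles of the flat brush briefly into the pot, the tip at least 10 mm below its rim, and lay the brush back flat across both rails of its wooden rest. Keep the pot upright throughout (it must not spill) and leave the other things where they are.

Things in the scene. Friction and masses are not known exactly. Their poses are not given: they have to be found in the camera images.
- pot: the blue ceramic glaze pot: open round pot, outer diameter 108 at the rim, 92 at the foot, 85 high, wall 5, inner floor 6 above the underside, about 0.4 kg, loose. Origin: centre of the underside; z up; the flat loop handle is on its -x side (it starts turned roughly towards the robot, under the rack). The pot has no other handle.
- pot_handle (a point): middle of the upright outer bar of the handle: 88 from the pot's axis (-x side), 47 above its underside. Bar 60 high, 12 wide (pot y: pinch it this way), 10 thick (pot x); two arms 12 wide, 10 thick, centred 22 and 72 above the underside, join it to the wall; opening between bar and wall 29 wide, 40 high. Axes as the pot's.
- pot_mouth (a point): centre of the pot's mouth at rim height, 85 above its underside; inside diameter there 98
- rack: wooden slatted drying rack, fixed; origin on the table under its centre, x away from the robot. Three slats along y, 340 long, 24, 30, 30 wide, at x = -82, +35, +90, underside 220, top 235 above the table; 16 thick posts at x = -30 and +100, y = +-160; side bearers at y = +-160, underside 204; two vessels fixed on top, up to 305. Open at front and back; the front slat hangs over the pot's handle.
- rack_front (a point): middle of the lower front edge of the front slat, 220 above the table
- wheel: round grey metal banding wheel (locked, fixed), diameter 150, top 40 above the table, on a narrow foot. Origin: centre of its underside. It stands on the robot's left or right.
- wheel_top (a point): centre of the banding wheel's flat top, 40 above the table; z up
- brush: flat glaze brush, 200 long, loose, 60 g: wooden handle 125 x 22 wide x 10 thick from x = -100 to +25, steel ferrule 26 x 34 wide x 10 to x = 51, black bristles 50 x 32 wide x 9 (rigid) to x = +100. Origin: middle of its length, on its underside; x towards the bristles, z up as it lies. It starts on its rest, bristles towards the robot.
- brush_grip (a point): a point in the middle of the brush's handle to grip, x = -15, 5 above its underside (115 from the tip)
- brush_tip (a point): the bristle tip on the brush's centre line, x = +100, 5 above its underside
- rest: dark wooden brush rest, fixed: base 130 (x) x 120 (y) x 6 with two rails 12 wide along y, 110 long, at x = -50 and +50, tops 26 above the table; between the rails the base lies 20 below their tops. Origin: centre of its underside. It stands on the robot's other side from the wheel.
- rest_top (a point): centre of the rest between the rails, at the height of the rail tops, 26 above the table; axes as the rest's
- vase: bystander: terracotta closed bottle vase, 62 dia x 120 high, standing under the rack, loose; origin at the centre of its underside. Leave it alone.
- beaker: bystander: white open cup without handle, 60 dia x 80 high, standing under the rack, loose; origin at the centre of its underside. Leave it alone.
- modeller: bystander: flat spatula-like modelling tool, 180 long, lying in front of the robot, loose; origin at the centre of its underside. Leave it alone.
- rib: bystander: round flat dark steel scraper, 90 dia x 6 thick, lying in front of the robot, loose; origin at the centre of its underside. Leave it alone.

How it is judged (in metres and radians):
On the way, in this order (a step that is already met when the one before it is completed fails the run):
1. the pot stands upright on the middle of the banding wheel, let go (horizontal distance between pot and wheel_top below 0.025 m and z of pot in the frame of wheel_top between -0.006 and 0.006 m and angle between pot's own z axis and vertical below 0.12 rad and linear speed of pot below 0.03 m/s and contact force between the fingers and pot below 0.3 N), for 0.2 s.
2. the bristle tip of the brush is inside the pot, at least 10 mm below the rim, with the pot still on the wheel (z of brush_tip in the frame of pot_mouth below -0.01 m and z of brush_tip in the frame of pot above 0 m and horizontal distance between brush_tip and pot_mouth below 0.05 m and horizontal distance between pot and wheel_top below 0.025 m), for 0.15 s.
At the end, for the whole second after the job is handed in: the pot stands still and upright (within 7 degrees) on the wheel, within 25 mm of its centre; the brush lies still and flat (within 7 degrees) across both rails of its rest, its middle within 40 mm of the rest's centre and its length within 28 degrees of the rest's x axis (horizontal distance between pot and wheel_top below 0.025 m and z of pot in the frame of wheel_top between -0.006 and 0.006 m and angle between pot's own z axis and vertical below 0.12 rad and linear speed of each of pot, brush below 0.03 m/s and z of brush in the frame of rest_top between -0.012 and 0.012 m and horizontal distance between brush and rest_top below 0.04 m and angle between the z axis of brush and the z axis of rest_top, either way round below 0.12 rad and angle between the x axis of brush and the x axis of rest_top, either way round below 0.5 rad); the robot touches nothing.
It fails at once if the pot tips more than 23 degrees (it would spill) (angle between pot's own z axis and vertical above 0.4 rad).
It fails at once if the pot is carried other than by its handle (the fingers press on it and it is raised with the TCP more than 40 mm from the middle of the handle's bar, while it does not stand on the wheel) (height (world z) of pot above 0.012 m and contact force between pot and wheel below 0.3 N and contact force between the fingers and pot above 1 N and distance between the grasp point and pot_handle above 0.04 m).
It fails at once if the pot is dropped or banged on the wheel (over 60 N) (contact force between pot and wheel above 60 N).
It fails at once if another loose thing (vase, beaker, modeller or rib) is moved more than 30 mm (distance of any of vase, beaker, modeller, rib from where it was at the start of the episode above 0.03 m).
It also fails if it takes over 72 s, if anything falls off the work surface, if the arm or the gripper's body presses on something with over 40 N, if the wrist force passes 120 N, or if a joint passes its speed limit or range.

## Working session

There is one attempt and no reset: what is moved stays moved. The work goes in short steps, Python scripts to look and compute and a tool call to move; the robot and the scene stay as the last step left them, time stands still between calls to the robot, and variables do not carry over. Pictures are saved under pics/ and viewed, at most 10 in all, crops included, and the job is handed in when it is done.

Besides the shell and the picture viewer there is one more tool, called after "Request:" by a JSON object that holds its "name" and its "arguments", one argument or row to a line. play_rows: Moves the arm, as the interface text tells. Its arguments: {"type":"object","properties":{"commands":{"type":"array"},"squeeze":{"type":"number"}},"required":["commands"]}

```bash
mkdir -p pics; ls; python3 - <<'E'
from plant import arm,camera
import cv2,numpy as np
s=arm.observe();print(s['time'],s['position'],s['ee_rot'],s['width'])
ims=[]
for n in("scene","top"):
    c=camera(n);np.savez(f'{n}0.npz',**c);print(n,c['R'].round(3).tolist(),c['t'],c['mtx'].tolist())
    cv2.imwrite(f'pics/{n}0.png',c['color'][:,:,::-1])
E
```

```text
pics
0.0 [ 226.12823757 -501.0626678   249.41395908] [-7.41685484e-04  9.77633523e-01  2.10314393e-01  7.35421444e-06] 85.53803027898142
scene [[0.825, 0.565, 0.012], [0.467, -0.671, -0.576], [-0.317, 0.481, -0.818]] [-442.29678335 -189.63669864 1545.84471326] [[456.4892681473208, 0.0, 275.1249455178693], [0.0, 456.4892681473208, 208.44133098851097], [0.0, 0.0, 1.0]]
top [[0.006, -1.0, -0.015], [-0.993, -0.004, -0.118], [0.118, 0.015, -0.993]] [  11.38684008  553.90787369 1301.57728658] [[433.71430688478057, 0.0, 280.04493506630416], [0.0, 433.71430688478057, 204.71146296154296], [0.0, 0.0, 1.0]]
```

View pics/scene0.png

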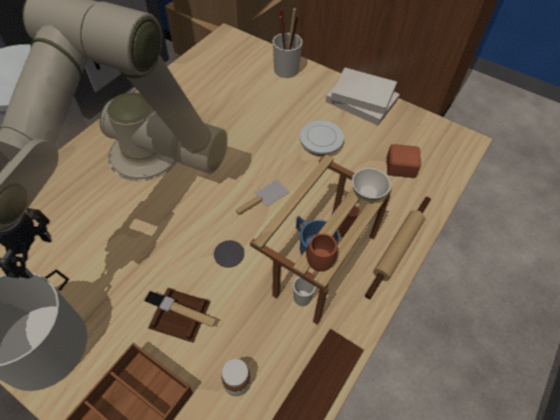

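View pics/top0.png

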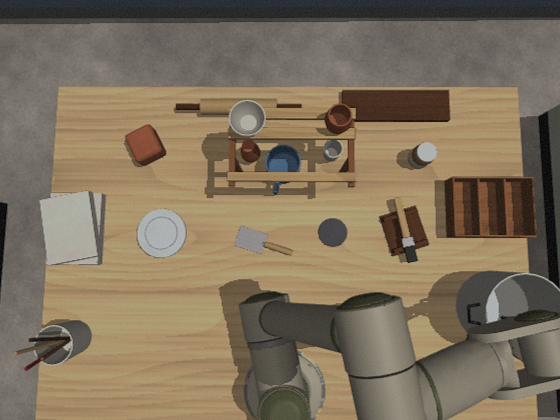

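The top view shows the wheel at (162,233), the pot at (283,162) with its handle at about (277,187) below the front slat, the brush and rest at (405,230), the vase at (250,150), the beaker at (333,150), the rib at (332,232) and the modeller at (262,240).

```bash
cat > h.py <<'E'
import numpy as np,cv2
def load(n): return dict(np.load(n))
def cloud(c):
    h,w=c['depth'].shape;v,u=np.mgrid[:h,:w].astype(float);K=c['mtx'];d=c['depth']
    P=np.stack([(u-K[0,2])/K[0,0]*d,(v-K[1,2])/K[1,1]*d,d],-1)
    X=(P-c['t'])@c['R'];X[d==0]=np.nan
    return X
E
python3 - <<'E'
from h import *
np.set_printoptions(precision=1,suppress=True)
def rect(m,n,X=None):
    p=X[m][:,:2].astype(np.float32);print(n,len(p),'z',np.percentile(X[m][:,2],[5,50,95]),'rect',cv2.minAreaRect(p),'circ',cv2.minEnclosingCircle(p),'mean',p.mean(0))
for n in('top','scene'):
    c=load(n+'0.npz');X=cloud(c);hsv=cv2.cvtColor(c['color'],cv2.COLOR_RGB2HSV);H,S,V=[hsv[...,i].astype(int) for i in range(3)]
    x,y,z=X[...,0],X[...,1],X[...,2]
    print('==',n,'table z',np.nanmedian(z[(abs(x-350)<60)&(abs(y)<60)]))
    blue=(H>95)&(H<125)&(S>90)&(V>40)&(x>300)&(x<800)&(abs(y)<250)
    rect(blue,'blue',X)
    top=blue&(z>78)&(z<95);rect(top,'bluerim',X)
    rect(blue&(x<520),'bluehandle',X)
    wh=(abs(x-395)<120)&(y>180)&(y<430)&(z>32)&(z<50);rect(wh,'wheel',X)
    rk=(x>350)&(x<700)&(abs(y)<260)&(z>228)&(z<242);rect(rk,'slats',X)
    fs=rk&(x<555);rect(fs,'frontslat',X)
    r=(x>250)&(x<560)&(y<-220)&(y>-450);
    rect(r&(z>20)&(z<60),'rest+brush',X)
    rect(r&(z>29)&(z<60),'brush',X)
    rect(r&(z>32)&(z<60)&(V<60),'bristle',X)
    rect(r&(z>2)&(z<30)&(S>100)&(V<110),'restdark',X)
    rect((abs(y+120)<80)&(x>300)&(x<460)&(V<90)&(z<20),'rib',X)
E
```

```text
== top table z 1.5952951054811861
blue 770 z [ 2.7  9.5 83.9] rect ((666.3792114257812, 15.887855529785156), (101.58124542236328, 130.7157745361328), 43.10000991821289) circ ((657.2329711914062, 12.267611503601074), 71.646484375) mean [689.9   7.7]
bluerim 83 z [78.7 83.7 88.4] rect ((667.7754516601562, 15.144638061523438), (100.5215835571289, 127.54647827148438), 40.976966857910156) circ ((657.8001098632812, 12.413067817687988), 71.03839111328125) mean [678.   21.1]Traceback (most recent call last):
  File "<stdin>", line 12, in <module>
  File "<stdin>", line 4, in rect
    return _quantile_unchecked(
        a, q, axis, out, overwrite_input, method, keepdims, weights)
    return _ureduce(a,
                    func=_quantile_ureduce_func,
    ...<5 lines>...
                    overwrite_input=overwrite_input,
                    method=method)
    r = func(a, **kwargs)
    result = _quantile(arr,
                       quantiles=q,
    ...<2 lines>...
                       out=out,
                       weights=wgt)
    slices_having_nans = np.isnan(arr[-1, ...])
                                  ~~~^^^^^^^^^
IndexError: index -1 is out of bounds for axis 0 with size 0
```

```bash
python3 - <<'E'
from h import *
np.set_printoptions(precision=1,suppress=True)
def rect(m,n):
    if m.sum()<3: print(n,m.sum());return
    p=X[m][:,:2].astype(np.float32);print(n,len(p),'z',np.percentile(X[m][:,2],[5,50,95]),'rect',np.hstack([np.hstack(a) for a in cv2.minAreaRect(p)]),'circ',np.hstack(cv2.minEnclosingCircle(p)),'mean',p.mean(0))
def circfit(m,n):
    p=X[m][:,:2]
    for _ in range(6):
        A=np.c_[2*p,np.ones(len(p))];s=np.linalg.lstsq(A,(p**2).sum(1),rcond=None)[0];r=np.sqrt(s[2]+s[:2]@s[:2]);e=abs(np.hypot(*(p-s[:2]).T)-r);p=p[e<=max(3,np.percentile(e,85))]
    print(n,'circfit',s[:2],r,len(p),e.mean())
for n in('top','scene'):
    c=load(n+'0.npz');X=cloud(c);hsv=cv2.cvtColor(c['color'],cv2.COLOR_RGB2HSV);H,S,V=[hsv[...,i].astype(int) for i in range(3)]
    x,y,z=X[...,0],X[...,1],X[...,2]
    print('==',n)
    blue=(H>95)&(H<125)&(S>90)&(V>40)&(x>450)&(x<850)&(abs(y)<250)
    t=blue&(z>79)&(z<92);rect(t,'bluerim');circfit(t,'rim')
    rect(blue&(x<620),'bluehandle'); rect(blue&(x<608)&(z>60),'handletop')
    wh=(abs(x-465)<140)&(y>200)&(y<520)&(z>32)&(z<50);rect(wh,'wheel');
    rk=(x>500)&(x<850)&(abs(y)<260)&(z>226)&(z<244);rect(rk,'slats')
    fs=rk&(x<640)&(abs(y-10)<140);rect(fs,'frontslat')
    for yy in(-120,-60,0,60,120,170): 
        k=rk&(x<640)&(abs(y-yy)<8)
        if k.any():print(yy,x[k].min(),x[k].max())
    r=(x>330)&(x<620)&(y<-240)&(y>-480)
    rect(r&(z>31)&(z<60),'brush');rect(r&(z>29)&(z<60)&(V<70)&(S<120),'bristle')
    rect(r&(z>31)&(z<60)&(V>130),'handle')
    rect(r&(z>3)&(z<29)&(S>100)&(V<120),'restdark')
    rect((abs(y+120)<90)&(x>350)&(x<560)&(V<90)&(z<20),'rib')
    rect((x>560)&(x<850)&(y<-60)&(y>-180)&(z>65)&(z<95),'beakertop')
    rect((x>560)&(x<850)&(y>40)&(y<150)&(z>90)&(z<135),'vasetop')
E
```

```text
== topTraceback (most recent call last):
  File "<stdin>", line 16, in <module>
  File "<stdin>", line 5, in rect
    return _arrays_for_stack_dispatcher(tup)
    raise TypeError('arrays to stack must be passed as a "sequence" type '
                    'such as list or tuple.')
TypeError: arrays to stack must be passed as a "sequence" type such as list or tuple.
```

```bash
cat > m.py <<'E'
from h import *
np.set_printoptions(precision=1,suppress=True)
def rect(m,n):
    if m.sum()<3: print(n,m.sum());return
    p=X[m][:,:2].astype(np.float32);a=cv2.minAreaRect(p);b=cv2.minEnclosingCircle(p);print(n,len(p),'z',np.percentile(X[m][:,2],[5,50,95]),'rect',np.array([*a[0],*a[1],a[2]]),'circ',np.array([*b[0],b[1]]),'mean',p.mean(0))
def circfit(m,n):
    p=X[m][:,:2]
    for _ in range(6):
        A=np.c_[2*p,np.ones(len(p))];s=np.linalg.lstsq(A,(p**2).sum(1),rcond=None)[0];r=np.sqrt(s[2]+s[:2]@s[:2]);e=abs(np.hypot(*(p-s[:2]).T)-r);p=p[e<=max(3,np.percentile(e,85))]
    print(n,'circfit',s[:2],r,len(p),e.mean())
for n in('top','scene'):
    c=load(n+'0.npz');X=cloud(c);hsv=cv2.cvtColor(c['color'],cv2.COLOR_RGB2HSV);H,S,V=[hsv[...,i].astype(int) for i in range(3)]
    x,y,z=X[...,0],X[...,1],X[...,2]
    print('==',n)
    blue=(H>95)&(H<125)&(S>90)&(V>40)&(x>450)&(x<850)&(abs(y)<250)
    t=blue&(z>79)&(z<92);rect(t,'bluerim');circfit(t,'rim')
    rect(blue&(x<620),'bluehandle'); rect(blue&(x<608)&(z>60),'handletop')
    wh=(abs(x-465)<140)&(y>200)&(y<520)&(z>32)&(z<50);rect(wh,'wheel');
    rk=(x>500)&(x<850)&(abs(y)<260)&(z>226)&(z<244);rect(rk,'slats')
    fs=rk&(x<640)&(abs(y-10)<140);rect(fs,'frontslat')
    for yy in(-120,-60,0,60,120,170): 
        k=rk&(x<640)&(abs(y-yy)<8)
        if k.any():print(yy,x[k].min(),x[k].max())
    r=(x>330)&(x<620)&(y<-240)&(y>-480)
    rect(r&(z>31)&(z<60),'brush');rect(r&(z>29)&(z<60)&(V<70)&(S<120),'bristle')
    rect(r&(z>31)&(z<60)&(V>130),'handle')
    rect(r&(z>3)&(z<29)&(S>100)&(V<120),'restdark')
    rect((abs(y+120)<90)&(x>350)&(x<560)&(V<90)&(z<20),'rib')
    rect((x>560)&(x<850)&(y<-60)&(y>-180)&(z>65)&(z<95),'beakertop')
    rect((x>560)&(x<850)&(y>40)&(y<150)&(z>90)&(z<135),'vasetop')
E
python3 m.py
```

```text
== top
bluerim 75 z [79.6 84.1 88.5] rect [668.4  15.1 100.3 126.5  39.9] circ [657.8  12.4  71. ] mean [684.4  21.1]
rim circfit [675.4   5.3] 51.02854088437083 55 0.681294159724998
bluehandle 40 z [48.4 76.6 81.2] rect [603.1  25.5   9.2  32.2  72. ] circ [602.9  24.7  16.4] mean [601.1  25.7]
handletop 23 z [71.5 77.3 79.6] rect [597.3  27.3   9.1  19.5  72.6] circ [597.7  27.5  10.3] mean [596.7  27.4]
wheel 1886 z [36.5 40.9 45.3] rect [465.3 374.1 146.5 148.6   0.1] circ [465.6 374.7  75.4] mean [465.7 373.9]
slats 3575 z [230.7 235.7 241.1] rect [692.6 -18.6 339.5 198.8  89.9] circ [694.1 -18.9 195.4] mean [696.9 -24.4]
frontslat 989 z [230.7 235.4 239.1] rect [605.5   9.5  24.5 279.    0. ] circ [608.    9.4 139.7] mean [605.4   7.8]
-120 593.5768015365645 617.228504025911
-60 593.806881644232 616.9592190879451
0 593.5530656062743 616.5058888141159
60 594.6529941952108 617.422233011425
120 594.191958863802 616.6755788989274
brush 575 z [32.3 36.2 40.9] rect [ 484.5 -375.8  197.1   94.5   23. ] circ [ 480.6 -364.3   99.6] mean [ 471.5 -367.2]
bristle 154 z [32.1 35.8 40.9] rec
[... 1784 characters left out ...]
35.6 38.9] rect [ 408.8 -380.    45.4   31.    11.4] circ [ 410.1 -380.2   24.7] mean [ 410.1 -380.9]
handle 425 z [32.3 35.8 39.7] rect [ 505.6 -357.2  147.8   30.5   14.1] circ [ 506.8 -362.4   73.9] mean [ 504.9 -360.3]
restdark 1481 z [ 3.7  7.1 26.5] rect [ 482.6 -368.8  134.2  120.5   16.9] circ [ 481.8 -371.2   85.1] mean [ 487.4 -375.6]
rib 607 z [2.2 5.9 9.8] rect [ 474.9 -149.2   83.6   86.2   20.7] circ [ 474.3 -148.9   44.6] mean [ 475.6 -149.8]
beakertop 148 z [66.7 77.6 84.5] rect [ 732.6 -150.    55.8  131.    89.1] circ [ 732.3 -173.7   65.5] mean [ 725.  -156.2]
vasetop 263 z [ 92.7 115.6 129.8] rect [710.4 126.5 174.   82.6  29.8] circ [726.9  97.8  87.4] mean [728.1 119.6]
```

```bash
cat >> h.py <<'E'
from scipy.spatial.transform import Rotation as Ro
def tool(yaw,pitch):
    "tool orientation: z points along yaw, pitch deg below horizontal, y_t horizontal to the right"
    a,b=np.radians([yaw,pitch]);z=np.array([np.cos(b)*np.cos(a),np.cos(b)*np.sin(a),-np.sin(b)])
    y=np.array([np.sin(a),-np.cos(a),0]);return np.c_[np.cross(y,z),y,z]
def now():
    from plant import arm
    s=arm.observe();q=s['ee_rot'];R=Ro.from_quat([*q[1:],q[0]]).as_matrix();return s,np.array(s['position']),R
def rel(p0,R0,p,R):
    return np.r_[Ro.from_matrix(R0.T@R).as_rotvec().round(3),(R0.T@(np.array(p)-p0)/10).round(2)]
def brief():
    s,p,R=now();z=R[:,2];y=R[:,1]
    print('t%.2f'%s['time'],'p',p.round(1),'yaw %.1f pitch %.1f'%(np.degrees(np.arctan2(-y[0]*-1,-y[1])),np.degrees(np.arcsin(-z[2]))),'w %.1f g %.1f'%(s['width'],s['grip_force']),'F',np.array(s['force']).round(1),'j',np.array(s['joints']).round(2));return p,R
E
python3 - <<'E'
from h import *
np.set_printoptions(precision=3,suppress=True)
p0,R0=brief();T=tool(-15,45);b=np.array([592,28.2,47.]);z=T[:,2]
pre=b-120*z
mid=np.array([350,-300,300])
for n,q,R in(('mid',mid,R0),('mid2',[430,-60,260],T),('pre',pre,T)): print(n,q,rel(p0,R0,q,R))
print('full turn deg',np.degrees(np.linalg.norm(rel(p0,R0,pre,T)[:3])))
X=cloud(load('top0.npz'));m=(X[...,1]<-440)&(X[...,0]<420)&(X[...,2]>30)&(X[...,2]<230)
import cv2
print('tall stuff',np.percentile(X[m],[1,50,99],axis=0))
E
```

```text
t0.10 p [ 226.1 -501.1  249.5] yaw 24.3 pitch 89.9 w 85.7 g 0.0 F [ 0.3  0.2 -0.5] j [-1.36  0.38  1.3   0.    1.46 -0.22]
mid [ 350 -300  300] [  0.     0.     0.    19.56 -13.25  -5.03]
mid2 [430, -60, 260] [ -0.27    0.754   0.649  36.72  -31.83   -1.   ]
pre [510.038  50.162 131.853] [ -0.27    0.754   0.649  48.55  -38.56   11.82 ]
full turn deg 59.06238934576241
tall stuff [[ 204.768 -738.882   31.082]
 [ 298.34  -572.668  126.667]
 [ 356.861 -490.702  202.877]]
```

Request:
{"name": "play_rows", "arguments": {
  "commands": [
    [0,0,0,2,-1.5,-3,8.5],
    [0,0,0,6,-4,-5,8.5],
    [0,0,0,10,-7,-5,8.5],
    [-0.03,0.08,0.07,14,-10,-5,8.5],
    [-0.07,0.19,0.16,18,-13,-5,8.5],
    [-0.11,0.3,0.26,22,-17,-5,8.5],
    [-0.15,0.42,0.36,26,-21,-4,8.5],
    [-0.19,0.53,0.45,30,-25,-3,8.5],
    [-0.23,0.64,0.55,34,-29,-2,8.5],
    [-0.27,0.754,0.649,37,-32,-1,8.5]
  ],
  "squeeze": 110
}}

```text
time: 1.1
position: [420.7, -85.8, 266.2]
ee_rot: [0.049, 0.924, -0.107, 0.364]
force: [2.5, -1.0, 0.8]
width: 85.4
grip_force: 0.0
```

```bash
python3 - <<'E'
from h import *
np.set_printoptions(precision=3,suppress=True)
from plant import camera
p0,R0=brief();T=tool(-15,45);b=np.array([592,28.2,47.]);z=T[:,2]
for d in(120,60,0): print(d,rel(p0,R0,b-d*z,T))
E
```

```text
t1.10 p [420.7 -85.8 266.2] yaw -13.5 pitch 46.9 w 85.4 g 0.0 F [ 2.5 -1.   0.8] j [-0.63 -0.09  2.04  0.51  0.54  0.82]
120 [ -0.009   0.033   0.028  -5.02  -15.48   13.43 ]
60 [ -0.009   0.033   0.028  -4.83  -15.42   19.43 ]
0 [ -0.009   0.033   0.028  -4.63  -15.37   25.42 ]
```

Request:
{"name": "play_rows", "arguments": {
  "commands": [
    [0,0,0,-1,-3,3,8.5],
    [0,0,0,-2,-6,6,8.5],
    [0,0,0,-3,-9,9,8.5],
    [0,0,0,-4,-12,11,8.5],
    [0,0,0,-4.7,-12.8,12,8.5],
    [0,0,0,-4.7,-12.8,12,8.5],
    [0,0,0,-4.7,-12.8,12,8.5]
  ]
}}

```text
time: 1.8
position: [498.7, 27.0, 165.3]
ee_rot: [0.057, 0.929, -0.109, 0.348]
force: [-0.4, -0.4, -0.3]
width: 84.8
grip_force: 0.0
```

```bash
python3 - <<'E'
from h import *
np.set_printoptions(precision=3,suppress=True)
from plant import camera
p0,R0=brief();T=tool(-15,45);b=np.array([592,28.2,47.]);z=T[:,2]
for d in(120,60,0): print(d,rel(p0,R0,b-d*z,T))
c=camera('wrist');np.savez('wrist1.npz',**c);cv2.imwrite('pics/wrist1.png',c['color'][:,:,::-1])
X=cloud(c);hsv=cv2.cvtColor(c['color'],cv2.COLOR_RGB2HSV);H,S,V=[hsv[...,i].astype(int) for i in range(3)]
bl=(H>95)&(H<125)&(S>90)&(V>40)
r=np.hypot(X[...,0]-676.5,X[...,1]-5.2)
m=bl&(r>62)&(r<110);print(m.sum(),np.nanmean(X[m],0),np.nanpercentile(X[m],[2,50,98],axis=0))
m=bl&(r>78)&(r<110);print('bar',m.sum(),np.nanmean(X[m],0),np.nanpercentile(X[m],[2,98],axis=0))
E
```

```text
t1.80 p [498.7  27.  165.3] yaw -14.0 pitch 48.7 w 84.8 g 0.0 F [-0.4 -0.4 -0.3] j [-0.14  0.25  2.02 -0.55  0.18  2.18]
120 [ 0.01   0.065  0.033 -1.75  -2.62   2.81 ]
60 [ 0.01   0.065  0.033 -1.35  -2.67   8.8  ]
0 [ 0.01   0.065  0.033 -0.96  -2.73  14.79 ]
638 [598.649  28.251  65.528] [[589.302  19.677  25.696]
 [594.948  28.465  75.137]
 [616.303  35.014  77.682]]
bar 410 [592.519  29.875  61.134] [[589.161  23.982  24.536]
 [601.423  35.176  77.577]]
```

View pics/wrist1.png

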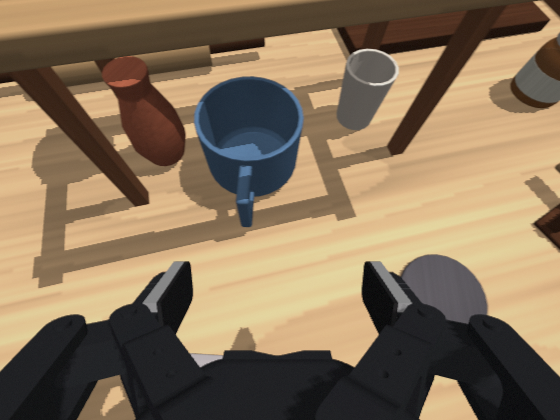

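The wrist view shows the pot's handle bar at (245,200) with the fingers straddling it, the front slat across the top and the vase and beaker to either side. Joint 5 is at its lower limit, so I'll use a steeper pitch.

```bash
python3 - <<'E'
from h import *
np.set_printoptions(precision=3,suppress=True)
p0,R0=brief();b=np.array([593.5,29,48.])
# from the nominal commanded pose (last command = pre-ish): also give from measured
for P in(58,62):
  T=tool(-15,P)
  for d in(120,60,0): print(P,d,rel(p0,R0,b-d*T[:,2],T),b-d*T[:,2])
E
```

```text
t1.85 p [499.   28.  164.7] yaw -14.1 pitch 48.7 w 85.0 g 0.0 F [-0.6 -0.6 -0.2] j [-0.14  0.25  2.02 -0.56  0.18  2.19]
58 120 [ 0.013 -0.161  0.03   1.16  -2.54   2.9  ] [532.076  45.458 149.766]
58 60 [ 0.013 -0.161  0.03   0.19  -2.64   8.82 ] [562.788  37.229  98.883]
58 0 [ 0.013 -0.161  0.03  -0.77  -2.73  14.74 ] [593.5  29.   48. ]
62 120 [ 0.014 -0.231  0.029  1.98  -2.52   3.06 ] [539.083  43.581 153.954]
62 60 [ 0.014 -0.231  0.029  0.6   -2.62   8.9  ] [566.292  36.29  100.977]
62 0 [ 0.014 -0.231  0.029 -0.77  -2.73  14.74 ] [593.5  29.   48. ]
```

Request:
{"name": "play_rows", "arguments": {
  "commands": [
    [0.01,-0.1,0.02,0.8,-1,0.5,8.5],
    [0.01,-0.2,0.03,1.5,-2,1,8.5],
    [0.014,-0.23,0.03,2,-2.5,1.5,8.5],
    [0.014,-0.23,0.03,2,-2.5,1.5,8.5],
    [0.014,-0.23,0.03,2,-2.5,1.5,8.5]
  ]
}}

```text
time: 2.35
position: [527.9, 44.6, 166.4]
ee_rot: [0.032, 0.962, -0.126, 0.24]
force: [-0.2, 0.9, -0.3]
width: 85.0
grip_force: 0.0
```

```bash
python3 - <<'E'
from h import *
np.set_printoptions(precision=3,suppress=True)
p0,R0=brief();b=np.array([593.5,29,48.])
for P in(62,65):
  T=tool(-15,P)
  for d in(100,60,0): print(P,d,rel(p0,R0,b-d*T[:,2],T),b-d*T[:,2])
E
```

```text
t2.35 p [527.9  44.6 166.4] yaw -14.9 pitch 61.9 w 85.0 g 0.0 F [-0.2  0.9 -0.3] j [-0.11  0.3   1.8  -0.14  0.56  1.83]
62 100 [ 0.001 -0.001  0.002  0.39  -0.19   3.62 ] [548.153  41.151 136.295]
62 60 [ 0.001 -0.001  0.002  0.39  -0.19   7.62 ] [566.292  36.29  100.977]
62 0 [ 0.001 -0.001  0.002  0.38  -0.2   13.62 ] [593.5  29.   48. ]
65 100 [ 0.001 -0.053  0.002  0.91  -0.19   3.63 ] [552.678  39.938 138.631]
65 60 [ 0.001 -0.053  0.002  0.7   -0.19   7.63 ] [569.007  35.563 102.378]
65 0 [ 0.001 -0.053  0.002  0.38  -0.2   13.62 ] [593.5  29.   48. ]
```

Request:
{"name": "play_rows", "arguments": {
  "commands": [
    [0,0,0,0.1,-0.1,2,8],
    [0,0,0,0.3,-0.2,5,7],
    [0,0,0,0.4,-0.2,8,6],
    [0,0,0,0.4,-0.2,10.5,6],
    [0,0,0,0.4,-0.2,12.5,6],
    [0,0,0,0.4,-0.2,13.6,6],
    [0,0,0,0.4,-0.2,13.6,6],
    [0,0,0,0.4,-0.2,13.6,6]
  ]
}}

```text
time: 3.15
position: [594.0, 29.1, 49.3]
ee_rot: [0.032, 0.962, -0.126, 0.241]
force: [-0.5, -0.8, 0.0]
width: 60.2
grip_force: 0.0
```

```bash
python3 - <<'E'
from h import *
from plant import camera
brief()
c=camera('wrist');cv2.imwrite('pics/wrist2.png',c['color'][:,:,::-1]);np.savez('wrist2.npz',**c)
E
```

```text
t3.15 p [594.   29.1  49.3] yaw -15.0 pitch 61.9 w 60.2 g 0.0 F [-0.5 -0.8  0. ] j [-0.12  0.58  1.76 -0.21  0.32  1.89]
```

View pics/wrist2.png

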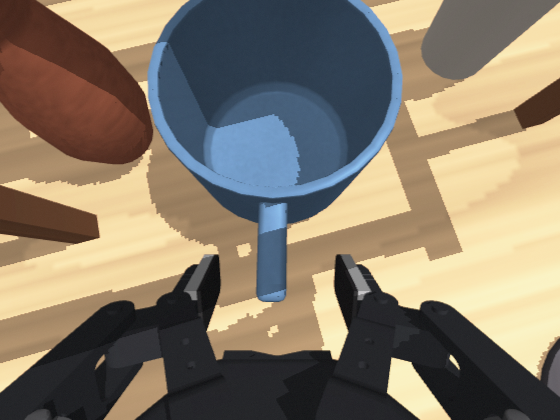

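The handle bar at (272,290) stands centred between the pads at (205,275) and (350,275). Closing now.

Request:
{"name": "play_rows", "arguments": {
  "commands": [
    [0,0,0,0,0,0,3],
    [0,0,0,0,0,0,1.5],
    [0,0,0,0,0,0,0.8],
    [0,0,0,0,0,0,0.5],
    [0,0,0,0,0,0,0.5],
    [0,0,0,0,0,0,0.5],
    [0,0,0,0,0,0,0.5],
    [0,0,0,0,0,0,0.5]
  ],
  "squeeze": 115
}}

```text
time: 4.0
position: [594.4, 29.2, 49.4]
ee_rot: [0.032, 0.962, -0.126, 0.241]
force: [-2.8, 1.0, 6.1]
width: 10.0
grip_force: 112.1
```

```bash
python3 - <<'E'
from h import *
np.set_printoptions(precision=3,suppress=True)
p0,R0=brief()
for dz in(8,20): print(rel(p0,R0,p0+[0,0,dz],R0))
E
```

```text
t4.00 p [594.4  29.2  49.4] yaw -15.0 pitch 61.9 w 10.0 g 112.1 F [-2.8  1.   6.1] j [-0.12  0.58  1.76 -0.21  0.32  1.9 ]
[ 0.    0.    0.    0.38  0.   -0.71]
[ 0.    0.    0.    0.94  0.   -1.76]
```

Request:
{"name": "play_rows", "arguments": {
  "commands": [
    [0,0,0,0.1,0,-0.2,0.5],
    [0,0,0,0.25,0,-0.5,0.5],
    [0,0,0,0.5,0,-0.9,0.5],
    [0,0,0,0.7,0,-1.3,0.5],
    [0,0,0,0.95,0,-1.75,0.5],
    [0,0,0,0.95,0,-1.75,0.5]
  ]
}}

```text
time: 4.6
position: [594.9, 29.0, 69.6]
ee_rot: [0.032, 0.962, -0.126, 0.241]
force: [0.8, -0.2, -4.2]
width: 10.4
grip_force: 112.0
```

```bash
cat > pot.py <<'E'
from h import *
from plant import camera
np.set_printoptions(precision=3,suppress=True)
def potest(X,c,guess):
    hsv=cv2.cvtColor(c['color'],cv2.COLOR_RGB2HSV);H,S,V=[hsv[...,i].astype(int) for i in range(3)]
    bl=((H>95)&(H<125)&(S>90)&(V>40)&(np.hypot(X[...,0]-guess[0],X[...,1]-guess[1])<75))
    P=X[bl];P=P[np.isfinite(P).all(1)];return P
def report(guess,z0,names=('wrist',)):
    for n in names:
        c=camera(n);P=potest(cloud(c),c,guess)
        q=P[abs(P[:,2]-(z0+85))<12]
        # rim plane + circle: keep highest band robustly
        for it in range(4):
            s,_,_,_=np.linalg.lstsq(np.c_[q[:,:2],np.ones(len(q))],q[:,2],rcond=None)
            e=q[:,2]-np.c_[q[:,:2],np.ones(len(q))]@s; q=q[(e>-2.5)&(e<6)]
        p=q[:,:2]
        for it in range(6):
            a=np.linalg.lstsq(np.c_[2*p,np.ones(len(p))],(p**2).sum(1),rcond=None)[0];r=np.sqrt(a[2]+a[:2]@a[:2]);e=abs(np.hypot(*(p-a[:2]).T)-r);p=p[e<=max(3,np.percentile(e,90))]
        print(n,'rim centre',a[:2],'r',r,'z',a[:2]@s[:2]+s[2],'tilt deg',np.degrees(s[:2]),len(q),len(p))
E
python3 - <<'E'
from pot import *
brief();report((678,5.2),18,('wrist','top','scene'))
E
```

```text
t4.60 p [594.9  29.   69.6] yaw -15.0 pitch 61.8 w 10.4 g 112.0 F [ 0.8 -0.2 -4.2] j [-0.12  0.55  1.74 -0.18  0.37  1.86]
wrist rim centre [678.808   5.943] r 50.402376321053396 z 103.7442404732145 tilt deg [-1.076  0.105] 7278 7215
top rim centre [676.617   4.81 ] r 50.2566102792912 z 104.16277550724841 tilt deg [-1.28   0.637] 58 58
scene rim centre [679.563   4.707] r 50.268323333644624 z 102.33632418065456 tilt deg [-0.216 -2.733] 57 53
```

```bash
python3 - <<'E'
from h import *
np.set_printoptions(precision=3,suppress=True)
p0,R0=brief()
for q in([540,29,95],[455,29,125]): print(q,rel(p0,R0,q,R0))
# leg 2 from (455,29,125), tool yaw -15
A=np.array([455,29,125.]);RA=tool(-15,61.8)
az0,az1=np.arctan2(29,455),np.arctan2(340.5,387.5)
for f in np.linspace(0,1,5)[1:]:
    a=az0+f*(az1-az0);r=456+f*(516-456)
    print(f,rel(A,RA,[r*np.cos(a),r*np.sin(a),125],tool(-15+38*f,61.8)))
E
```

```text
t4.75 p [594.5  29.   68.7] yaw -15.0 pitch 61.9 w 10.3 g 112.0 F [ 0.1  0.  -3.6] j [-0.12  0.55  1.74 -0.18  0.37  1.86]
[540, 29, 95] [ 0.    0.    0.   -3.4   1.41 -4.8 ]
[455, 29, 125] [  0.     0.     0.    -9.24   3.61 -11.31]
0.25 [ 0.078 -0.    -0.146 -1.44  -7.58  -0.77 ]
0.5 [  0.157  -0.     -0.292  -4.08  -14.99   -2.19 ]
0.75 [  0.235  -0.     -0.438  -7.9   -22.     -4.23 ]
1.0 [  0.313   0.     -0.585 -12.84  -28.35   -6.89 ]
```

Request:
{"name": "play_rows", "arguments": {
  "commands": [
    [0,0,0,-0.4,0.15,-0.5,0.5],
    [0,0,0,-1.2,0.5,-1.6,0.5],
    [0,0,0,-2.3,0.95,-3.2,0.5],
    [0,0,0,-3.8,1.55,-5.1,0.5],
    [0,0,0,-5.3,2.1,-6.9,0.5],
    [0,0,0,-6.8,2.7,-8.6,0.5],
    [0,0,0,-8.1,3.2,-10,0.5],
    [0,0,0,-8.9,3.5,-10.9,0.5],
    [0,0,0,-9.25,3.6,-11.3,0.5],
    [0,0,0,-9.25,3.6,-11.3,0.5]
  ]
}}

```text
time: 5.75
position: [454.9, 29.1, 125.3]
ee_rot: [0.032, 0.962, -0.126, 0.241]
force: [0.3, 0.4, -4.1]
width: 10.2
grip_force: 112.2
```

```bash
python3 - <<'E'
from pot import *
p0,R0=brief();report(p0[:2]+[84,-23],76)
E
```

```text
t5.75 p [454.9  29.1 125.3] yaw -15.0 pitch 61.9 w 10.2 g 112.2 F [ 0.3  0.4 -4.1] j [-0.17  0.27  2.04 -0.13  0.34  1.77]
wrist rim centre [538.822   5.975] r 50.44761209711002 z 159.57628522979897 tilt deg [-0.869  0.04 ] 7292 7232
```

Request:
{"name": "play_rows", "arguments": {
  "commands": [
    [0.01,0,-0.018,-0.15,-0.9,-0.1,0.5],
    [0.03,0,-0.058,-0.5,-3,-0.3,0.5],
    [0.063,0,-0.117,-1.1,-6.1,-0.6,0.5],
    [0.1,0,-0.187,-2,-9.7,-1.1,0.5],
    [0.141,0,-0.263,-3.5,-13.5,-1.9,0.5],
    [0.182,0,-0.339,-5.2,-17.3,-2.8,0.5],
    [0.22,0,-0.41,-7.1,-20.7,-3.8,0.5],
    [0.257,0,-0.479,-9.2,-23.8,-4.9,0.5],
    [0.288,0,-0.538,-11.2,-26.4,-6,0.5],
    [0.313,0,-0.585,-12.8,-28.3,-6.9,0.5]
  ]
}}

```text
time: 6.8
position: [386.7, 342.5, 124.7]
ee_rot: [-0.049, 0.95, 0.196, 0.237]
force: [0.6, 0.2, -3.0]
width: 10.3
grip_force: 112.4
```

Request:
{"name": "play_rows", "arguments": {
  "commands": [
    [0,0,0,0,0,0,0.5],
    [0,0,0,0,0,0,0.5]
  ]
}}

```text
time: 7.0
position: [387.5, 340.9, 124.7]
ee_rot: [-0.048, 0.951, 0.195, 0.237]
force: [-0.1, 0.6, -4.6]
width: 10.5
grip_force: 112.5
```

```bash
python3 - <<'E'
from pot import *
p0,R0=brief();report(p0[:2]+87*np.array([.92,.39]),76,('wrist','top','scene'))
for n in('wrist','top','scene'):
    c=camera(n);X=cloud(c);m=(abs(X[...,2]-40)<5)&(np.hypot(X[...,0]-467,X[...,1]-375)<90)
    p=X[m][:,:2].astype(np.float32);print(n,len(p),cv2.minEnclosingCircle(p))
for d in(-20,-30):print(rel(p0,R0,p0+[0,0,d],R0))
print('world x,y 10mm',rel(p0,R0,p0+[10,0,0],R0)[3:],rel(p0,R0,p0+[0,10,0],R0)[3:])
E
```

```text
t7.00 p [387.5 340.9 124.7] yaw 23.1 pitch 62.0 w 10.5 g 112.5 F [-0.1  0.6 -4.6] j [ 0.52  0.35  1.89 -0.13  0.41  1.79]
wrist rim centre [467.208 373.521] r 50.43584783845436 z 158.6993568727014 tilt deg [-0.855 -0.478] 7276 7225
top rim centre [466.623 371.315] r 50.79884157309825 z 160.43191096276263 tilt deg [0.398 0.02 ] 150 150
scene rim centre [468.738 371.911] r 50.15741361352033 z 157.08111424187476 tilt deg [ 2.889 -0.462] 34 27
wrist 5431 ((466.7845458984375, 376.4875183105469), 74.71796417236328)
top 550 ((466.13812255859375, 374.6837463378906), 75.22030639648438)
scene 657 ((470.4967041015625, 376.6878662109375), 77.2402572631836)
[ 0.    0.    0.   -0.94 -0.    1.77]
[ 0.    0.    0.   -1.41 -0.    2.65]
world x,y 10mm [0.81 0.39 0.43] [ 0.35 -0.92  0.18]
```

Request:
{"name": "play_rows", "arguments": {
  "commands": [
    [0,0,0,-0.1,-0.1,0.4,0.5],
    [0,0,0,-0.4,-0.2,1,0.5],
    [0,0,0,-0.8,-0.3,1.7,0.5],
    [0,0,0,-1.1,-0.3,2.2,0.5],
    [0,0,0,-1.3,-0.3,2.6,0.5],
    [0,0,0,-1.36,-0.3,2.75,0.5],
    [0,0,0,-1.4,-0.3,2.8,0.5],
    [0,0,0,-1.4,-0.3,2.8,0.5]
  ]
}}

```text
time: 8.1
position: [387.4, 343.2, 93.9]
ee_rot: [-0.048, 0.951, 0.194, 0.238]
force: [0.1, -0.6, -3.5]
width: 10.1
grip_force: 112.5
```

```bash
python3 - <<'E'
from pot import *
p0,R0=brief();report(p0[:2]+87*np.array([.92,.39]),44,('wrist',))
E
```

```text
t8.10 p [387.4 343.2  93.9] yaw 23.0 pitch 61.9 w 10.1 g 112.5 F [ 0.1 -0.6 -3.5] j [ 0.52  0.41  1.93 -0.18  0.32  1.85]
wrist rim centre [467.137 375.74 ] r 50.44389175952705 z 127.9094874224224 tilt deg [-0.896 -0.506] 7279 7234
```

Request:
{"name": "play_rows", "arguments": {
  "commands": [
    [0,0,0,-0.05,0,0.09,0.5],
    [0,0,0,-0.09,0,0.17,0.5],
    [0,0,0,-0.14,0,0.26,0.5],
    [0,0,0,-0.14,0,0.26,0.5],
    [0,0,0,-0.14,0,0.26,0.5]
  ]
}}

```text
time: 8.65
position: [387.3, 343.2, 90.9]
ee_rot: [-0.048, 0.951, 0.194, 0.238]
force: [-0.8, -0.0, -3.5]
width: 10.0
grip_force: 112.5
```

Request:
{"name": "play_rows", "arguments": {
  "commands": [
    [0,0,0,-0.02,0,0.04,0.5],
    [0,0,0,-0.04,0,0.08,0.5],
    [0,0,0,-0.06,0,0.11,0.5],
    [0,0,0,-0.06,0,0.11,0.5],
    [0,0,0,-0.06,0,0.11,0.5]
  ]
}}

```text
time: 9.15
position: [387.3, 343.2, 89.8]
ee_rot: [-0.048, 0.951, 0.194, 0.238]
force: [-1.6, -0.1, -1.7]
width: 10.3
grip_force: 112.9
```

Request:
{"name": "play_rows", "arguments": {
  "commands": [
    [0,0,0,-0.02,0,0.04,0.5],
    [0,0,0,-0.03,0,0.06,0.5],
    [0,0,0,-0.03,0,0.06,0.5]
  ],
  "squeeze": 30
}}

```text
time: 9.45
position: [387.3, 343.2, 89.4]
ee_rot: [-0.048, 0.95, 0.194, 0.238]
force: [-3.9, -2.5, 4.0]
width: 10.1
grip_force: 114.1
```

Request:
{"name": "play_rows", "arguments": {
  "commands": [
    [0,0,0,0,0,0,1.2],
    [0,0,0,0,0,0,1.6],
    [0,0,0,0,0,0,2.5],
    [0,0,0,0,0,0,4],
    [0,0,0,0,0,0,6],
    [0,0,0,0,0,0,6],
    [0,0,0,0,0,0,6]
  ]
}}

```text
time: 10.15
position: [387.3, 343.2, 89.0]
ee_rot: [-0.048, 0.951, 0.194, 0.238]
force: [-1.0, 0.2, -0.3]
width: 60.2
grip_force: 0.0
```

```bash
python3 - <<'E'
from pot import *
p0,R0=brief();report(p0[:2]+87*np.array([.92,.39]),40,('wrist','top'))
c=camera('wrist');cv2.imwrite('pics/wrist3.png',c['color'][:,:,::-1])
E
```

```text
t10.15 p [387.3 343.2  89. ] yaw 23.0 pitch 61.9 w 60.2 g 0.0 F [-1.   0.2 -0.3] j [ 0.52  0.42  1.93 -0.19  0.31  1.86]
wrist rim centre [466.866 375.607] r 50.42171948858451 z 124.02000601342917 tilt deg [-0.551 -0.336] 7317 7258
top rim centre [466.182 373.813] r 51.02118009684352 z 125.52586856211424 tilt deg [-0.349 -0.162] 146 145
```

View pics/wrist3.png

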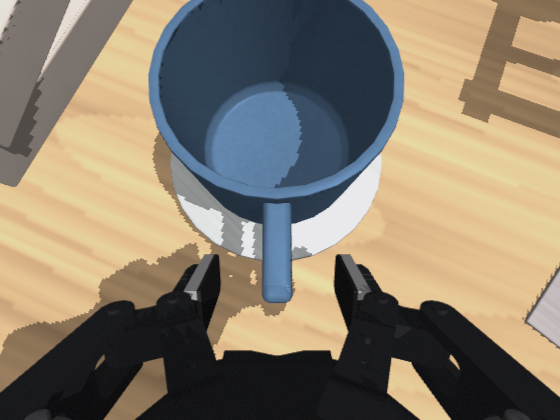

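The pot sits centred on the wheel with its handle at (277,250), free between the pads. Next the brush.

```bash
python3 - <<'E'
from h import *
np.set_printoptions(precision=3,suppress=True)
p0,R0=brief()
B=p0-110*R0[:,2];B[2]=230;print(B)
print('retreat',rel(p0,R0,p0-110*R0[:,2],R0))
print('up',rel(p0,R0,B,R0))
T=tool(12,90);H=np.array([480,-355,190.])
for f in(.25,.5,.75,1):
    q=B+f*(H-B);q[0]+=30*np.sin(np.pi*f);print(f,q,rel(B,R0,q,tool(23-11*f,62+28*f)))
E
```

```text
t10.30 p [387.3 343.1  89. ] yaw 23.0 pitch 61.9 w 59.8 g 0.0 F [-1.  -0.   0.3] j [ 0.52  0.42  1.93 -0.19  0.31  1.86]
[339.665 322.937 230.   ]
retreat [  0.   0.   0.  -0.  -0. -11.]
up [  0.     0.     0.     2.07   0.   -14.88]
0.25 [395.962 153.453 220.   ] [-0.02  -0.123  0.045 -1.76  17.8    0.21 ]
0.5 [439.833 -16.031 210.   ] [-0.034 -0.245  0.091 -4.52  35.11  -0.12 ]
0.75 [ 466.129 -185.516  200.   ] [-0.043 -0.367  0.139 -8.72  51.74  -1.22 ]
1 [ 480. -355.  190.] [ -0.047  -0.488   0.189 -13.92   67.88   -2.85 ]
```

Request:
{"name": "play_rows", "arguments": {
  "commands": [
    [0,0,0,0,0,-1,6],
    [0,0,0,0,0,-3,6],
    [0,0,0,0,0,-6,6],
    [0,0,0,0,0,-9,6],
    [0,0,0,0.8,0,-12,6],
    [0,0,0,1.8,0,-14,6],
    [0,0,0,2.1,0,-14.9,6],
    [0,0,0,2.1,0,-14.9,6]
  ]
}}

```text
time: 11.1
position: [339.7, 323.1, 231.4]
ee_rot: [-0.049, 0.95, 0.194, 0.239]
force: [-0.7, 0.5, -0.6]
width: 60.1
grip_force: 0.0
```

Request:
{"name": "play_rows", "arguments": {
  "commands": [
    [0,-0.02,0.01,-0.1,2,0,6],
    [-0.01,-0.05,0.02,-0.5,6,0.1,6],
    [-0.015,-0.08,0.03,-1,10.5,0.2,6],
    [-0.02,-0.11,0.04,-1.5,15,0.2,6],
    [-0.025,-0.14,0.05,-2.1,19.5,0.2,6],
    [-0.03,-0.17,0.06,-2.8,24,0.1,6],
    [-0.03,-0.2,0.075,-3.5,28.5,0,6],
    [-0.033,-0.23,0.085,-4.2,33,-0.1,6],
    [-0.036,-0.26,0.1,-5.2,37.5,-0.3,6],
    [-0.038,-0.29,0.11,-6.3,42,-0.6,6]
  ]
}}

```text
time: 12.1
position: [450.1, -88.2, 204.6]
ee_rot: [-0.015, 0.985, 0.141, 0.097]
force: [0.5, 0.1, 0.2]
width: 59.9
grip_force: 0.0
```

```bash
python3 - <<'E'
from h import *
np.set_printoptions(precision=3,suppress=True)
p0,R0=brief();print(rel(p0,R0,[480,-355,190],tool(12,90)))
E
```

```text
t12.10 p [450.1 -88.2 204.6] yaw 16.3 pitch 78.8 w 59.9 g 0.0 F [0.5 0.1 0.2] j [-0.53  0.2   1.72  0.16  1.09  0.69]
[-0.01  -0.196  0.075 -4.8   26.45   0.45 ]
```

Request:
{"name": "play_rows", "arguments": {
  "commands": [
    [0,-0.03,0.01,-0.5,4,0,6],
    [0,-0.07,0.02,-1.2,8.5,0.1,6],
    [-0.01,-0.1,0.04,-2,13,0.2,6],
    [-0.01,-0.13,0.05,-3,17.5,0.3,6],
    [-0.01,-0.16,0.06,-4,21.5,0.4,6],
    [-0.01,-0.19,0.075,-4.6,24.5,0.4,6],
    [-0.01,-0.195,0.075,-4.8,26,0.4,6],
    [-0.01,-0.195,0.075,-4.8,26,0.4,6],
    [-0.01,-0.195,0.075,-4.8,26,0.4,6]
  ]
}}

```text
time: 13.0
position: [479.1, -348.1, 191.1]
ee_rot: [-0.001, 0.994, 0.105, 0.001]
force: [0.4, 0.9, -1.6]
width: 60.1
grip_force: 0.0
```

```bash
cat > br.py <<'E'
from h import *
from plant import camera
np.set_printoptions(precision=2,suppress=True)
def brush(n):
    c=camera(n);cv2.imwrite(f'pics/br_{n}.png',c['color'][:,:,::-1]);X=cloud(c)
    g=np.array([483,-368]);m=(X[...,2]>29.5)&(X[...,2]<50)&(np.hypot(X[...,0]-g[0],X[...,1]-g[1])<125)
    lab=cv2.morphologyEx(m.astype(np.uint8),cv2.MORPH_OPEN,np.ones((3,3)))
    k,L,st,_=cv2.connectedComponentsWithStats(lab);i=1+st[1:,4].argmax();P=X[L==i]
    a=cv2.minAreaRect(P[:,:2].astype(np.float32));b=cv2.boxPoints(a)
    print(n,len(P),'rect',np.array([*a[0],*a[1],a[2]]),'ztop',np.median(P[:,2]))
    hsv=cv2.cvtColor(c['color'],cv2.COLOR_RGB2HSV)
    for nm,s in(('wood',(hsv[...,1]>80)),('black',(hsv[...,1]<120)&(hsv[...,2]<75))):
        Q=X[(L==i)&s][:,:2].astype(np.float32)
        if len(Q)>20:
            r=cv2.minAreaRect(Q);print('  ',nm,len(Q),Q.mean(0),np.array([*r[0],*r[1],r[2]]))
    return P
E
python3 - <<'E'
from br import *
p0,R0=brief()
for n in('wrist','top','scene'): brush(n)
E
```

```text
t13.00 p [ 479.1 -348.1  191.1] yaw 12.1 pitch 89.8 w 60.1 g 0.0 F [ 0.4  0.9 -1.6] j [-0.83  0.5   1.27  0.    1.37  0.53]
wrist 5007 rect [ 483.82 -365.03  198.98   33.36   12.05] ztop 35.50197430921306
   wood 3056 [ 522.05 -356.22] [ 483.96 -365.21  198.78   31.7    12.05]
   black 1150 [ 410.87 -380.97] [ 422.96 -378.42   74.33   31.66   13.96]
top 172 rect [ 542.03 -352.04   73.52   22.89   11.4 ] ztop 36.542112635544036
   wood 172 [ 542.69 -351.43] [ 542.03 -352.04   73.52   22.89   11.4 ]
scene 742 rect [ 483.01 -365.4   201.1    35.09   10.48] ztop 35.49939981913275
   wood 441 [ 511.03 -359.1 ] [ 483.28 -366.87  201.09   32.53   10.34]
   black 182 [ 410.59 -380.56] [ 422.87 -377.37   73.07   31.5    12.68]
```

View pics/br_wrist.png

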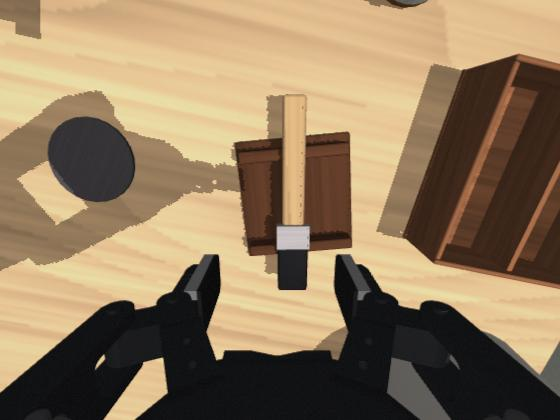

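The wrist view shows the brush vertical in the picture at column 293, from (293,95) to the tip at (293,290), lying across both rails. I descend between the rails to the grip point.

```bash
python3 - <<'E'
from h import *
np.set_printoptions(precision=3,suppress=True)
p0,R0=brief();T=tool(12,90)
for z in(80,33):print(rel(p0,R0,[498.4,-361.9,z],T))
E
```

```text
t13.15 p [ 479.4 -347.8  192.4] yaw 12.1 pitch 89.8 w 60.0 g 0.0 F [-0.2 -0.3  0.4] j [-0.83  0.5   1.27  0.    1.37  0.53]
[ 0.001 -0.004  0.002  1.51   1.77  11.25 ]
[ 0.001 -0.004  0.002  1.49   1.77  15.95 ]
```

Request:
{"name": "play_rows", "arguments": {
  "commands": [
    [0,0,0,0.5,0.6,2,5],
    [0,0,0,1.2,1.4,5,5],
    [0,0,0,1.5,1.77,8,5],
    [0,0,0,1.5,1.77,11,5],
    [0,0,0,1.5,1.77,13,5],
    [0,0,0,1.5,1.77,14.8,5],
    [0,0,0,1.5,1.77,15.7,5],
    [0,0,0,1.5,1.77,15.9,5],
    [0,0,0,1.5,1.77,15.9,5]
  ]
}}

```text
time: 14.05
position: [498.8, -363.0, 34.3]
ee_rot: [0.001, 0.994, 0.105, 0.002]
force: [0.2, -0.5, 0.8]
width: 50.3
grip_force: 0.0
```

Request:
{"name": "play_rows", "arguments": {
  "commands": [
    [0,0,0,0,0,0,3.5],
    [0,0,0,0,0,0,2.5],
    [0,0,0,0,0,0,1.5],
    [0,0,0,0,0,0,1.5],
    [0,0,0,0,0,0,1.5],
    [0,0,0,0,0,0,1.5]
  ],
  "squeeze": 50
}}

```text
time: 14.65
position: [498.8, -363.2, 34.6]
ee_rot: [0.001, 0.994, 0.105, 0.003]
force: [-0.8, 1.5, 5.9]
width: 21.1
grip_force: 49.3
```

```bash
python3 - <<'E'
from br import *
p0,R0=brief();T=tool(12,90)
A=np.array([470,-300,250.]);print(rel(p0,R0,A,T))
# dip: tool yaw 39, pitch 50
W=np.array([467,375,125.]);yaw,P=39,50;Td=tool(yaw,P);u=np.array([np.cos(np.radians(yaw)),np.sin(np.radians(yaw)),0])
bd=-Td[:,0] if (Td[:,0]@u)>0 else Td[:,0];print('bristle dir',bd)
tip=W-15*u+[0,0,-25];D=tip-115*bd;D0=D+[0,0,80]
print('dip TCP',D,'r',np.hypot(*D[:2]))
for f in(.25,.5,.75,1):
    q=A+f*(D0-A);q[0]+=40*np.sin(np.pi*f);print(f,q,rel(A,T,q,tool(12+f*(yaw-12),90+f*(P-90))))
E
```

```text
t14.65 p [ 498.8 -363.2   34.6] yaw 12.1 pitch 89.7 w 21.1 g 49.3 F [-0.8  1.5  5.9] j [-0.82  0.71  1.38  0.    1.05  0.54]
[  0.    -0.01   0.    -1.39  -6.73 -21.56]
bristle dir [-0.6  -0.48 -0.64]
dip TCP [523.81 421.   173.92] r 672.0219347241451
0.25 [ 511.74 -119.75  250.98] [  0.01   0.17  -0.12   7.83 -16.76  -0.1 ]
0.5 [536.9   60.5  251.96] [  0.04   0.35  -0.23  14.04 -33.87  -0.2 ]
0.75 [538.64 240.75 252.94] [  0.09   0.52  -0.34  17.96 -51.47  -0.29]
1 [523.81 421.   253.92] [  0.16   0.69  -0.45  20.25 -69.41  -0.39]
```

Request:
{"name": "play_rows", "arguments": {
  "commands": [
    [0,0,0,0,0,-0.5,1.5],
    [0,0,0,0,0,-2,1.5],
    [0,0,0,0,0,-5,1.5],
    [0,0,0,-0.2,-1,-9,1.5],
    [0,0,0,-0.5,-2.5,-13,1.5],
    [0,0,0,-0.9,-4.2,-17,1.5],
    [0,0,0,-1.2,-5.8,-20,1.5],
    [0,0,0,-1.4,-6.7,-21.5,1.5],
    [0,0,0,-1.4,-6.7,-21.5,1.5]
  ]
}}

```text
time: 15.55
position: [470.1, -300.0, 250.3]
ee_rot: [0.002, 0.994, 0.105, 0.003]
force: [0.8, -0.3, -1.0]
width: 20.7
grip_force: 49.0
```

Request:
{"name": "play_rows", "arguments": {
  "commands": [
    [0,0.01,-0.01,0.4,-1.5,0,1.5],
    [0.01,0.04,-0.03,1.3,-4.5,0,1.5],
    [0.01,0.08,-0.05,2.4,-8.2,0,1.5],
    [0.02,0.12,-0.08,3.5,-12.2,0,1.5],
    [0.02,0.16,-0.1,4.7,-16.2,-0.1,1.5],
    [0.03,0.2,-0.13,5.9,-20.2,-0.1,1.5],
    [0.03,0.24,-0.16,7.1,-24.2,-0.1,1.5],
    [0.035,0.28,-0.18,8.2,-28.2,-0.1,1.5],
    [0.04,0.32,-0.21,9.4,-32.2,-0.2,1.5],
    [0.04,0.35,-0.23,10.2,-35,-0.2,1.5]
  ]
}}

```text
time: 16.55
position: [495.5, 65.9, 248.5]
ee_rot: [-0.039, 0.96, 0.217, 0.172]
force: [0.3, -1.1, -0.6]
width: 20.9
grip_force: 49.0
```

```bash
python3 - <<'E'
from br import *
p0,R0=brief()
print(rel(p0,R0,[523.8,421,254],tool(39,50)))
E
```

```text
t16.55 p [495.5  65.9 248.5] yaw 25.5 pitch 69.7 w 20.9 g 49.0 F [ 0.3 -1.1 -0.6] j [-0.21  0.17  1.65  0.25  1.05  0.82]
[  0.12   0.34  -0.2   16.93 -30.84   5.65]
```

Request:
{"name": "play_rows", "arguments": {
  "commands": [
    [0.01,0.04,-0.02,2,-3.5,0.7,1.5],
    [0.03,0.09,-0.05,4,-7.5,1.3,1.5],
    [0.04,0.13,-0.07,6.2,-11.5,2,1.5],
    [0.06,0.17,-0.1,8.5,-15.5,2.8,1.5],
    [0.08,0.22,-0.13,10.8,-19.5,3.6,1.5],
    [0.09,0.26,-0.15,12.9,-23.5,4.3,1.5],
    [0.105,0.3,-0.18,14.8,-27,4.9,1.5],
    [0.115,0.33,-0.195,16.2,-29.5,5.4,1.5],
    [0.12,0.34,-0.2,16.9,-30.8,5.6,1.5],
    [0.12,0.34,-0.2,16.9,-30.8,5.6,1.5]
  ]
}}

```text
time: 17.55
position: [524.4, 418.8, 253.6]
ee_rot: [-0.113, 0.887, 0.312, 0.32]
force: [0.3, -0.3, 0.1]
width: 21.0
grip_force: 49.0
```

```bash
python3 - <<'E'
from br import *
p0,R0=brief()
tip=p0-115*R0[:,0];print('tip est',tip,'bristle dir',-R0[:,0])
print('dip from here',rel(p0,R0,p0+[0,0,-80]+np.r_[467-12,375-9,0]-np.r_[tip[:2],0],R0), 'to z100:',tip[2]-100)
c=camera('scene');im=c['color'][:,:,::-1][60:300,120:440];cv2.imwrite('pics/dip0.png',cv2.resize(im,None,fx=2,fy=2))
c=camera('wrist');X=cloud(c);hsv=cv2.cvtColor(c['color'],cv2.COLOR_RGB2HSV)
E
```

```text
t17.55 p [524.4 418.8 253.6] yaw 38.8 pitch 50.3 w 21.0 g 49.0 F [ 0.3 -0.3  0.1] j [0.44 0.37 1.47 0.25 0.63 1.19]
tip est [455.4  363.48 180.11] bristle dir [-0.6  -0.48 -0.64]
dip from here [ 0.    0.    0.   -5.01 -0.21  6.24] to z100: 80.11382690144117
```

View pics/dip0.png

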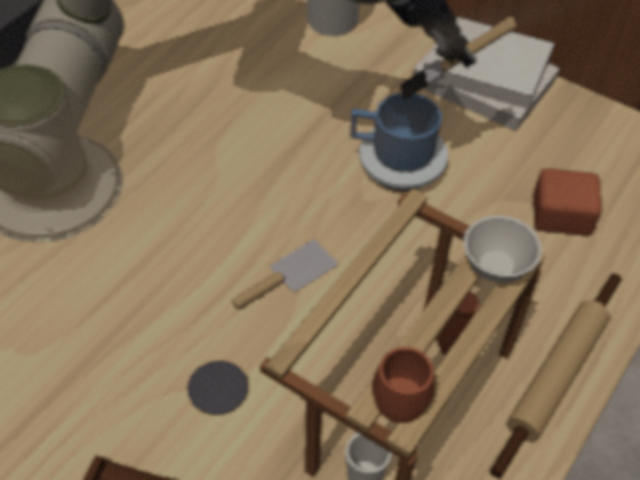

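The scene view shows the brush slanting over the pot, its black tip at (408,88) in the crop and the mouth below it at (408,110). I dip straight down.

Request:
{"name": "play_rows", "arguments": {
  "commands": [
    [0,0,0,-0.6,0,0.7,1.5],
    [0,0,0,-1.5,-0.1,1.9,1.5],
    [0,0,0,-2.6,-0.1,3.2,1.5],
    [0,0,0,-3.6,-0.2,4.5,1.5],
    [0,0,0,-4.4,-0.2,5.5,1.5],
    [0,0,0,-5,-0.2,6.2,1.5],
    [0,0,0,-5,-0.2,6.2,1.5],
    [0,0,0,-5,-0.2,6.2,1.5],
    [0,0,0,-5,-0.2,6.2,1.5]
  ]
}}

```text
time: 18.55
position: [525.3, 420.2, 176.9]
ee_rot: [-0.113, 0.887, 0.311, 0.323]
force: [0.3, 0.1, -0.5]
width: 21.1
grip_force: 49.0
```

```bash
python3 - <<'E'
from br import *
p0,R0=brief();tip=p0-115*R0[:,0];print('tip est',tip)
for n in('top','scene'):
    c=camera(n);X=cloud(c);hsv=cv2.cvtColor(c['color'],cv2.COLOR_RGB2HSV)
    d=np.linalg.norm(X-tip,axis=-1);m=(d<45)&(hsv[...,2]<75)&(hsv[...,1]<130);print(n,m.sum(),np.nanpercentile(X[m],[3,97],axis=0) if m.any() else '')
c=camera('wrist');cv2.imwrite('pics/dip1.png',c['color'][:,:,::-1])
E
```

```text
t18.55 p [525.3 420.2 176.9] yaw 38.7 pitch 50.0 w 21.1 g 49.0 F [ 0.3  0.1 -0.5] j [0.45 0.46 1.58 0.35 0.44 1.08]
tip est [456.52 365.12 103.  ]
top 46 [[448.56 321.57  88.2 ]
 [488.73 373.84 130.37]]
scene 222 [[419.11 322.85  82.52]
 [487.55 389.84 129.22]]
```

View pics/dip1.png

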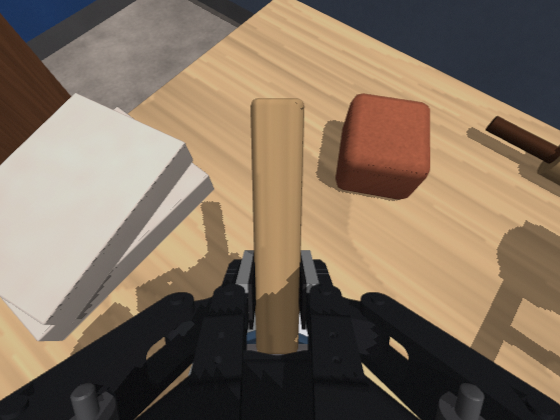

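The wrist view shows the brush straight in the grip along column 277; the estimated tip is 22 mm below the rim. I go 8 mm deeper, hold, then rise.

Request:
{"name": "play_rows", "arguments": {
  "commands": [
    [0,0,0,-0.3,0,0.35,1.5],
    [0,0,0,-0.5,0,0.6,1.5],
    [0,0,0,-0.5,0,0.6,1.5],
    [0,0,0,-0.5,0,0.6,1.5],
    [0,0,0,0.2,0,-0.2,1.5],
    [0,0,0,1.3,0,-1.5,1.5],
    [0,0,0,2.7,0.1,-3.3,1.5],
    [0,0,0,4.1,0.2,-5.1,1.5],
    [0,0,0,5,0.2,-6.2,1.5],
    [0,0,0,5,0.2,-6.2,1.5]
  ]
}}

```text
time: 19.7
position: [525.8, 418.1, 259.2]
ee_rot: [-0.113, 0.886, 0.311, 0.325]
force: [-0.3, -0.7, -1.1]
width: 20.9
grip_force: 49.1
```

```bash
python3 - <<'E'
from br import *
from pot import report
p0,R0=brief();report((467,375),40,('top',))
A=np.array([480,-330,230.])
print(rel(p0,R0,A,tool(12,90)))
for f in(.25,.5,.75,1):
    q=p0+f*(A-p0);print(f,q,rel(p0,R0,q,tool(39-27*f,50+40*f)))
# rest pose from top+scene first pictures, dark wood mask
for n in('top','scene'):
    c=camera(n);X=cloud(c);m=(X[...,2]>22)&(X[...,2]<30)&(np.hypot(X[...,0]-483,X[...,1]+368)<90)
    a=cv2.minAreaRect(X[m][:,:2].astype(np.float32));print(n,m.sum(),a)
E
```

```text
t19.70 p [525.8 418.1 259.2] yaw 38.7 pitch 49.8 w 20.9 g 49.1 F [-0.3 -0.7 -1.1] j [0.44 0.37 1.47 0.25 0.64 1.19]
top rim centre [466.221 373.423] r 50.45545920355168 z 125.8466123147545 tilt deg [0.653 0.092] 59 58
[ -0.162  -0.689   0.446 -40.35   55.54  -30.2  ]
0.25 [514.335 231.048 251.932] [ -0.063  -0.178   0.092 -10.09   13.89   -7.55 ]
0.5 [502.89   44.032 244.621] [ -0.115  -0.351   0.2   -20.18   27.77  -15.1  ]
0.75 [ 491.445 -142.984  237.311] [ -0.148  -0.522   0.319 -30.27   41.66  -22.65 ]
1 [ 480. -330.  230.] [ -0.162  -0.689   0.446 -40.35   55.54  -30.2  ]
top 236 ((478.9132080078125, -370.5950012207031), (111.51807403564453, 108.84026336669922), 17.25383949279785)
scene 367 ((481.96343994140625, -369.71624755859375), (113.36503601074219, 109.68142700195312), 17.33747100830078)
```

Request:
{"name": "play_rows", "arguments": {
  "commands": [
    [-0.01,-0.03,0.01,-1.2,1.6,-0.9,1.5],
    [-0.03,-0.08,0.04,-4,5.5,-3,1.5],
    [-0.045,-0.13,0.07,-7,9.6,-5.2,1.5],
    [-0.063,-0.18,0.095,-10,13.8,-7.5,1.5],
    [-0.08,-0.23,0.125,-13,17.9,-9.7,1.5],
    [-0.095,-0.28,0.155,-16,22,-12,1.5],
    [-0.11,-0.33,0.19,-19,26.1,-14.2,1.5],
    [-0.12,-0.38,0.22,-22,30.2,-16.5,1.5],
    [-0.13,-0.43,0.255,-25,34.4,-18.7,1.5],
    [-0.14,-0.48,0.29,-28,38.5,-21,1.5]
  ]
}}

```text
time: 20.85
position: [495.3, -54.8, 237.9]
ee_rot: [-0.02, 0.979, 0.175, 0.102]
force: [0.5, -0.1, 0.2]
width: 21.0
grip_force: 49.1
```

```bash
python3 - <<'E'
from br import *
p0,R0=brief()
print(rel(p0,R0,[497,-364,150],tool(13,90)))
E
```

```text
t20.85 p [495.3 -54.8 237.9] yaw 20.3 pitch 78.0 w 21.0 g 49.1 F [ 0.5 -0.1  0.2] j [-0.42  0.23  1.58  0.16  1.19  0.75]
[ -0.02  -0.21   0.13 -12.15  29.08   6.33]
```

Request:
{"name": "play_rows", "arguments": {
  "commands": [
    [0,-0.03,0.02,-1.5,4,0.5,1.5],
    [-0.01,-0.06,0.04,-3.4,8,1,1.5],
    [-0.01,-0.09,0.055,-5.2,12,1.8,1.5],
    [-0.015,-0.12,0.07,-7,16,2.8,1.5],
    [-0.02,-0.15,0.09,-8.8,20,4,1.5],
    [-0.02,-0.17,0.1,-10,23,5.4,1.5],
    [-0.02,-0.17,0.1,-10.6,24.5,6.2,1.5],
    [-0.02,-0.17,0.1,-10.8,25,6.3,1.5],
    [-0.02,-0.17,0.1,-10.8,25,6.3,1.5],
    [-0.02,-0.17,0.1,-10.8,25,6.3,1.5]
  ]
}}

```text
time: 21.85
position: [496.8, -318.1, 154.8]
ee_rot: [0.0, 0.992, 0.128, 0.022]
force: [-1.0, 0.6, 0.0]
width: 21.0
grip_force: 49.1
```

```bash
python3 - <<'E'
from br import *
p0,R0=brief()
for z in(60,37,34.6):print(rel(p0,R0,[497.5,-364.5,z],tool(13,89.7)))
E
```

```text
t21.85 p [ 496.8 -318.1  154.8] yaw 14.6 pitch 87.5 w 21.0 g 49.1 F [-1.   0.6  0. ] j [-0.78  0.52  1.36  0.04  1.24  0.52]
[ 0.01 -0.04  0.03 -1.51  4.45  9.45]
[ 0.01 -0.04  0.03 -1.61  4.43 11.75]
[ 0.01 -0.04  0.03 -1.62  4.43 11.99]
```

Request:
{"name": "play_rows", "arguments": {
  "commands": [
    [0,-0.01,0.01,-0.4,1.2,0.5,1.5],
    [0.01,-0.02,0.02,-1,3,1.5,1.5],
    [0.01,-0.04,0.03,-1.4,4.2,3.2,1.5],
    [0.01,-0.04,0.03,-1.5,4.45,5.5,1.5],
    [0.01,-0.04,0.03,-1.5,4.45,7.8,1.5],
    [0.01,-0.04,0.03,-1.5,4.45,9.5,1.5],
    [0.01,-0.04,0.03,-1.55,4.45,10.7,1.5],
    [0.01,-0.04,0.03,-1.6,4.45,11.4,1.5],
    [0.01,-0.04,0.03,-1.6,4.45,11.6,1.5],
    [0.01,-0.04,0.03,-1.6,4.45,11.6,1.5]
  ]
}}

```text
time: 22.85
position: [497.4, -365.9, 38.1]
ee_rot: [-0.002, 0.994, 0.112, 0.001]
force: [-0.5, -0.3, -0.2]
width: 20.7
grip_force: 49.1
```

```bash
python3 - <<'E'
from br import *
p0,R0=brief();brush('scene')
print(rel(p0,R0,[497.5,-364.5,34.4],tool(13,89.7)))
E
```

```text
t22.85 p [ 497.4 -365.9   38.1] yaw 12.9 pitch 89.7 w 20.7 g 49.1 F [-0.5 -0.3 -0.2] j [-0.83  0.71  1.37  0.    1.07  0.52]
scene 275 rect [ 538.15 -355.83   86.12   26.35   11.04] ztop 39.13290029731872
   wood 270 [ 541.51 -357.12] [ 538.52 -357.35   85.85   23.21   12.17]
[-0.    0.   -0.    0.04 -0.14  0.37]
```

Lower 4 mm, release, and rise.

Request:
{"name": "play_rows", "arguments": {
  "commands": [
    [0,0,0,0,0,0.12,1.5],
    [0,0,0,0,0,0.25,1.5],
    [0,0,0,0,0,0.35,1.5],
    [0,0,0,0,0,0.37,1.5],
    [0,0,0,0,0,0.37,1.5]
  ]
}}

```text
time: 23.4
position: [497.3, -365.8, 34.7]
ee_rot: [-0.002, 0.994, 0.112, 0.001]
force: [-0.9, 1.4, 5.0]
width: 20.7
grip_force: 49.8
```

Request:
{"name": "play_rows", "arguments": {
  "commands": [
    [0,0,0,0,0,0,2.3],
    [0,0,0,0,0,0,3],
    [0,0,0,0,0,0,4],
    [0,0,0,0,0,0,5],
    [0,0,0,0,0,-1,5],
    [0,0,0,0,0,-3,5],
    [0,0,0,0,0,-7,5],
    [0,0,0,0,0,-11,5],
    [0,0,0,-1,0,-15,5],
    [0,0,0,-1,0,-16,5]
  ]
}}

```text
time: 24.4
position: [487.6, -370.0, 199.5]
ee_rot: [0.001, 0.994, 0.112, 0.003]
force: [-0.1, -0.1, -0.1]
width: 49.9
grip_force: 0.0
```

```bash
python3 - <<'E'
from br import *
from pot import report
brief();report((467,375),40,('top','scene'))
for n in('wrist','scene'):
    P=brush(n);s=np.linalg.lstsq(np.c_[P[:,:2],np.ones(len(P))],P[:,2],rcond=None)[0];print('tilt deg',np.degrees(s[:2]))
E
```

```text
t24.40 p [ 487.6 -370.   199.5] yaw 12.9 pitch 89.6 w 49.9 g 0.0 F [-0.1 -0.1 -0.1] j [-0.84  0.52  1.2   0.    1.41  0.5 ]
top rim centre [466.191 374.061] r 50.83391649670452 z 125.61191278883233 tilt deg [0.272 0.323] 134 129Traceback (most recent call last):
  File "<stdin>", line 3, in <module>
  File "pot.py", line 18, in report
    a=np.linalg.lstsq(np.c_[2*p,np.ones(len(p))],(p**2).sum(1),rcond=None)[0];r=np.sqrt(a[2]+a[:2]@a[:2]);e=abs(np.hypot(*(p-a[:2]).T)-r);p=p[e<=max(3,np.percentile(e,90))]
                                                                                                                                                       ~~~~~~~~~~~~~^^^^^^
    return _quantile_unchecked(
        a, q, axis, out, overwrite_input, method, keepdims, weights)
    return _ureduce(a,
                    func=_quantile_ureduce_func,
    ...<5 lines>...
                    overwrite_input=overwrite_input,
                    method=method)
    r = func(a, **kwargs)
    result = _quantile(arr,
                       quantiles=q,
    ...<2 lines>...
                       out=out,
                       weights=wgt)
    slices_having_nans = np.isnan(arr[-1, ...])
                                  ~~~^^^^^^^^^
IndexError: index -1 is out of bounds for axis 0 with size 0
```

View pics/br_scene.png

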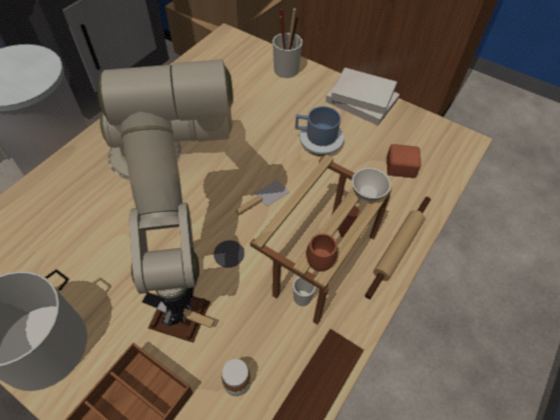

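This picture is from just before release: the pot is on the wheel at (322,130) and the brush on its rest at (185,312). I check the brush once more by numbers.

```bash
python3 - <<'E'
from br import *
brief()
P=brush('wrist');s=np.linalg.lstsq(np.c_[P[:,:2],np.ones(len(P))],P[:,2],rcond=None)[0];print('tilt deg',np.degrees(s[:2]))
E
```

```text
t24.50 p [ 487.6 -369.2  196.1] yaw 12.9 pitch 89.8 w 50.6 g 0.0 F [-0.   0.3 -0.7] j [-0.84  0.53  1.21  0.    1.41  0.5 ]
wrist 4758 rect [ 482.24 -370.78  199.57   32.96   12.69] ztop 35.47480917032938
   wood 2902 [ 519.89 -362.2 ] [ 481.61 -368.72  199.87   31.56   14.49]
   black 1054 [ 410.02 -387.44] [ 409.3  -387.55   46.09   31.16   13.63]
tilt deg [ 0.1  -0.02]
```

The brush is flat and centred on the rest, and the pot is in place.

```bash
python3 -c "
from plant import order
print(order.job_done())"
```

```text
the job is handed in; nothing more can be done
None
```

The job is handed in: by my last measurements the pot stands upright and free within about 2 mm of the wheel's centre, the brush was dipped an estimated 20–30 mm below the rim, and it lies flat across both rails; the hand-in returned no verdict.

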